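# Jack up a mosaic panel at its lift mark and hold it

## Robot

A 6-joint arm with a two-finger parallel gripper is mounted at the origin on a cart in front of the work surface, level with it; the furniture and walls round the work are solid. World frame = base frame: x ahead of the robot, y to its left, z up, the work surface at z = 0. Lengths are in m, angles in rad, forces in N, time in s.
With the tool pointing down it reaches from about 0.375 to 0.925 m from the base axis. Payload 5.7 kg.
Tool frame: the origin (TCP) lies at the very end of the fingers, on their centre line; the grasp point (between the pads) lies arm.grip_point_offset behind it (arm.grip_point_offset is the distance from the TCP to the grasp point, in m); z points along the fingers, y is the line along which they close (so a half turn about z gives the same grasp; the last joint's range is limited). The gripper opens to 88 mm and grips with 3 to 60 N. Pads are 20 mm wide; open, the fingers measure 115 mm over their backs; the gripper's body (75 mm by 178 mm) begins 61 mm behind the grasp point.
Start: joints at [-1.397, 0.359, 1.51, -0, 1.272, -0.115], TCP at [0.171, -0.575, 0.223] pointing down, gripper open.
Joint ranges: [-2.97, 2.97], [-1.01, 2.36], [0.21, 2.38], [-0.96, 4.11], [0.2, 2.71], [-2.98, 2.98]. Speed limits (rad/s): [2.39, 2.39, 3.14, 3.14, 3.14, 3.14].

## Interface

Orientations are given as [roll, pitch, yaw] about the fixed x, y, z axes, in that order (R = Rz(yaw) Ry(pitch) Rx(roll)).
In Python, from bench import observe, get_image, order, arm gives the robot as it stands. The module is installed in compiled form; this text tells all that it offers.
- The arm moves only by the tool step_arm, never from a script. Its argument "moves" is a list that holds one entry, the list of rows, each a list of 7 numbers: the shift along the world's x, y, z in mm, then the turn, a rotation vector about the world's x, y, z in units of 5 degrees (1.0 is 5 degrees), then the closure, from 0 (fully open) to 1 (shut). A call has 1 to 12 rows; each row is the pose to reach, as a shift and turn from the pose commanded when the call began; what a row does not reach only later rows make up. A row lasts 1/12 s, in which the tool goes at most 41.7 mm and 7.16 degrees, less where a joint would pass 70% of its speed; a pose out of reach is approached as far as the arm can. A call with a gripper value outside its range is refused whole. The fingers move at their own pace and stop on an object; the grip force is fixed at half the most. Time passes only in rows, so rows that repeat a pose let the fingers close. It gives the time, the measured TCP pose, the force, the opening and the grip force at its end, in the units of the state.
- observe(): the state, without advancing time (a new reading comes with each control period).
- get_image(name): name is "scene" or "top" or "wrist"; returns a dict with "img" (400x640x3 uint8, red, green, blue), "K" (3x3 intrinsics, pixels), "xyz" and "rotation" of the camera in the world. Camera axes: x right, y down, z forward; pixel columns grow to the right and rows downward; lengths in m; the calibration is good to about 2 mm. The wrist camera is an equidistant fisheye: a pixel r from the principal point sees the ray r / f radians off the axis. A picture is of the moment at which its call begins. There is no depth.
- order.job_done(): hands the job in; it is judged then, once.
The state is a dict: "t": time; "joints": joint angles; "joint_vel": joint speeds; "tau": joint torques, N m; "tool_pos": TCP position; "tcp_rot": TCP orientation; "contact_force": force on the tool from outside, world axes, zero at the start; "torque": the same for the moment, N m; "grip_width": finger opening in m; "grasp_force": force on a finger pad.
Only numpy, scipy, OpenCV 4.12 (cv2) and the standard library are available. Lean on these libraries where they do the work, as an engineer would, in place of code of your own. Each camera call takes 0.05 s, during which the arm holds its last target. There are 200 camera calls.

## Task

The heavy mosaic panel has to come up at the front so that packing can be slid under it. Lay the try square down with the back of its wooden stock flush against the panel's front rail, to the right of the yellow lift mark, its blade pointing out towards you and the blade's outer edge level with the right end of the mark; then slide the red toe jack in squarely along that blade until its saddle is under the middle of the lift pad inside the slot. Leave the square lying there, pump the jack's handle all the way down and finish while still holding it down, with the panel's front raised on the jack alone; do not shove the panel back, and leave the things round about alone.

Things in the scene. Friction and masses are not known exactly. Their poses are not given: they have to be found in the camera images.
- panel: mosaic panel: mortar slab with coloured tiles in an oak frame, 200 (x, front to back) x 280 (y) x 36 mm high, about 4 kg, loose on the table; origin at the centre of its underside. Its front rail, 20 mm thick, faces the robot. In the middle of the rail's underside is a slot 90 mm wide, 20 mm high, 65 mm deep; beside the slot the rail reaches down to the table
- mark_right (a point): on the panel: the lower front edge of the front rail (table height), straight below the right end, seen from the robot, of the yellow lift mark. The mark, 60 mm wide, is painted on the front and top of the rail over the middle of the slot; this point is 15 mm inside the slot's right end. Axes: x from the rail to the panel's back, y along the rail to the left, z up
- lift_pad (a point): on the panel: centre of the underside of the steel lift pad (30 x 36 mm) in the roof of the slot, 18.5 mm above the table, 22 mm behind the rail's front face, 30 mm left of mark_right (below the middle of the mark). Rises about 10 mm at full stroke, the panel tipping up about its back edge
- square: try square lying flat, 0.13 kg: dark wooden stock 30 (x) x 76 (y) x 14 mm high; a thin steel blade, 118 mm long, 24 mm wide, 2 mm thick, 5 mm above the table, leaves one end of the stock. Origin under the middle of its outline; x from the stock along the blade, y along the stock away from the blade's end
- square_stock (a point): where the square's stock can be gripped clear of the blade: mid-width, half-way up (7 mm), 10 mm beyond the middle of its length. Axes as square. From here the stock's inner (blade side, +x) and back (-x) faces are 15 mm away, its ends 28 mm along +y and 48 mm along -y; that last end carries the blade, whose outer edge is flush with it to 1 mm
- square_corner (a point): outer corner of the square: where the stock's back face meets the line of the blade's outer edge, 7 mm up; 15 mm along -x and 47.5 mm along -y from square_stock. Axes as square. With the square laid as asked it is at mark_right, and the square's x and y point opposite to the panel's x and y
- jack: the red toe jack as a whole, with handle and saddle, 0.81 kg; origin as jack_foot
- jack_foot (a point): centre of the underside of the jack's base plate; x towards the nose with the saddle, z up. The plate is 60 mm wide (y), 8 mm thick, from x = -85 to +60 mm; a nose 40 mm wide goes on to x = +107 mm. The steel carriage of the saddle stands in front of the cheeks, up to x = +64 mm, 33 mm high when down. The handle's pivot is at x = +30 mm, 49 mm up
- jack_grip (a point): where to carry the jack: middle of its two red cheek plates, 42 mm above the table, 27 mm ahead of jack_foot. The cheeks measure 34 mm over the outside (the jack's y), 46 mm along x, and stand from 8 to 63 mm high. Axes as jack_foot
- saddle (a point): centre of the top of the jack's round saddle (23 mm across), 88 mm ahead of jack_foot, 61 mm ahead of jack_grip, 15 mm above the table with the handle up; it rises straight up 28 mm per rad of the handle, 14 mm in all
- handle_grip (a point): on the axis of the handle's black rubber grip (21 mm thick, 66 mm long), near its middle, 112 mm from the pivot. The handle points back from the pivot, away from the saddle; when up it stands 0.45 rad above level
- jack_handle (a joint): jack handle: 0 = up, as it stands; 0.5 rad = all the way down (0.05 rad below level), at a stop. Pressing the grip down takes about 2 to 4 N free, 7 to 11 N with the panel on the saddle; a spring and the load push it up again as soon as it is let go
- mug: bystander: blue striped mug with red inside, 95 mm tall, right of the square
- tub: bystander: small white tub, 54 mm across, 37 mm high, at the table's front edge
- slat_front: bystander: wooden slat 268 x 22 x 12 mm, lying on the green mat
- felt_pen: bystander: felt pen, 137 mm long, lying on the green mat
Mind the look-alikes: they are no part of the job. What is shaped like the square but pink is not meant.

How it is judged:
By the outcome, as a careful person would: the job done as asked, in the order asked, and still so for the second after the job is handed in, while the arm keeps its last pose, push and grip.
It also fails if it takes over 72 s, if anything falls off the work surface, if the arm or the gripper's body presses on something with over 40 N, if the wrist force passes 120 N, or if a joint passes its speed limit or range.

## Working session

There is one attempt and no reset: what is moved stays moved. The work goes in short steps, Python scripts to look and compute and a tool call to move; the robot and the scene stay as the last step left them, time stands still between calls to the robot, and variables do not carry over. Pictures are saved under pics/ and viewed, at most 10 in all, crops included, and the job is handed in when it is done.

Besides the shell and the picture viewer there is one more tool, called after ">>>" as name(argument=value, ...), one argument or row to a line, values as JSON. step_arm: Moves the arm, as the interface text tells. Its arguments: {"type":"object","properties":{"moves":{"type":"array"}},"required":["moves"]}

```bash
mkdir -p pics; cat > h.py <<'E'
import numpy as np, cv2
from bench import observe, get_image, order, arm
def snap(n,f):
    d=get_image(n); cv2.imwrite('pics/'+f,d['img'][:,:,::-1]); np.savez('pics/'+f+'.npz',**{k:np.array(v) for k,v in d.items()}); return d
def px2w(f,u,v,z=0.,fish=False):
    d=np.load('pics/'+f+'.npz');K=d['K']
    a=np.array([(u-K[0,2])/K[0,0],(v-K[1,2])/K[1,1]])
    if fish:
        r=np.hypot(*a); ray=np.array([*(a/max(r,1e-9)*np.sin(r)),np.cos(r)])
    else: ray=np.array([*a,1.])
    ray=d['rotation']@ray; c=d['xyz']
    return c+ray*(z-c[2])/ray[2]
def w2px(f,p,fish=False):
    d=np.load('pics/'+f+'.npz');K=d['K'];q=d['rotation'].T@(np.array(p)-d['xyz'])
    if fish:
        r=np.hypot(q[0],q[1]);t=np.arctan2(r,q[2]);a=q[:2]/r*t
    else: a=q[:2]/q[2]
    return np.array([a[0]*K[0,0]+K[0,2],a[1]*K[1,1]+K[1,2]])
E
python3 - <<'E'
from h import *
for n in('top','scene'):
    d=snap(n,n+'1.png');print(n,d['K'],d['xyz'],d['rotation'])
print(arm.grip_point_offset,observe())
a=cv2.imread('pics/top1.png');
E
```

```text
top [[487.6136003    0.         316.90904589]
 [  0.         487.6136003  194.65624194]
 [  0.           0.           1.        ]] [ 0.48109042 -0.20925802  1.6434777 ] [-3.07522177e+00  1.15002512e-03 -1.54467325e+00]
scene [[413.20619302   0.         320.45839433]
 [  0.         413.20619302 200.89002994]
 [  0.           0.           1.        ]] [-0.04052191  0.80058141  0.64779304] [-2.01465525  0.01900067 -2.57838183]
0.0187 {'t': 0.1, 'joints': array([-1.39712099e+00,  3.59447829e-01,  1.51130980e+00,  1.15703828e-05,
        1.27251140e+00, -1.15100322e-01]), 'joint_vel': array([ 6.85850429e-04, -1.35841219e-03, -2.98821567e-03, -8.67967090e-05,
       -2.85969874e-04, -3.01855284e-04]), 'tau': array([ 8.42774280e-04, -5.16356170e+01, -2.71406472e+01,  6.75327354e-02,
        2.76824052e-02, -3.62173387e-05]), 'tool_pos': array([ 0.1707558 , -0.57454133,  0.2218903 ]), 'tcp_rot': array([-3.13992863e+00, -2.03507087e-04,  2.88772076e-01]), 'contact_force': array([-0.24519946,  0.89906055, -0.73003898]), 'torque': array([ 0.01049566,  0.04053114, -0.00287117]), 'grasp_force': 0.0, 'grip_width': 0.08787885828446992}
```

View pics/top1.png

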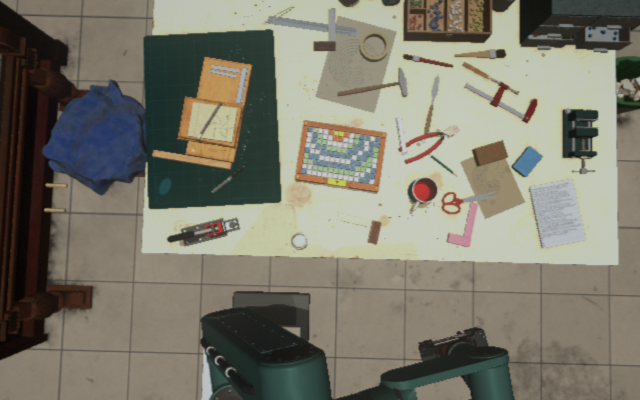

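View pics/scene1.png

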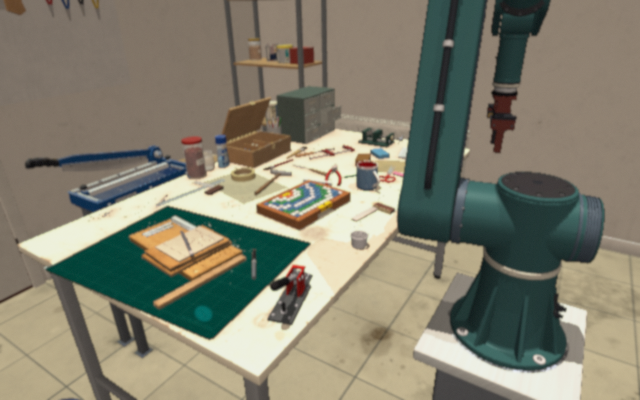

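The top view shows the panel at (340,157), with its yellow mark near (337,183). The square's stock is at (374,232) with its blade running left, the jack is at (205,231) with its nose to the right, the mug at (424,190) and the tub at (299,241). The pink look-alike is at (462,225). I'll enlarge a crop.

```bash
cat >> h.py <<'E'
from scipy.spatial.transform import Rotation as Ro
_l=np.load
class _D(dict): pass
def _load(f):
    d=dict(_l(f))
    if d['rotation'].shape==(3,): d['rotation']=Ro.from_euler('xyz',d['rotation']).as_matrix()
    return d
np.load=_load
E
python3 - <<'E'
from h import *
a=cv2.imread('pics/top1.png')
c=lambda u,v,w,h,s:cv2.resize(a[v:v+h,u:u+w],None,fx=s,fy=s,interpolation=cv2.INTER_CUBIC)
A=c(290,165,100,85,8)[:, :800]
cv2.imwrite('pics/c1.png',cv2.resize(A,(700,595)))
cv2.imwrite('pics/c2.png',c(160,205,90,50,8))
B=np.vstack([c(290,165,100,60,7)[:, :],]); 
E
```

```text
(no output)
```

View pics/c1.png

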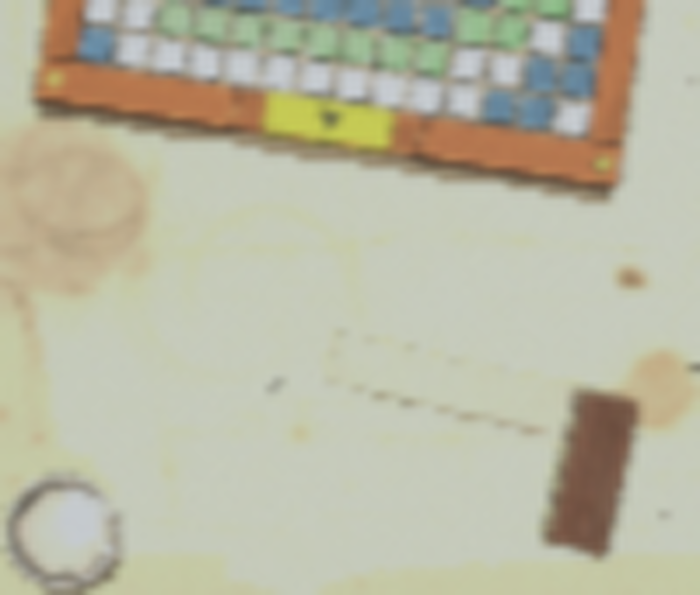

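View pics/c2.png

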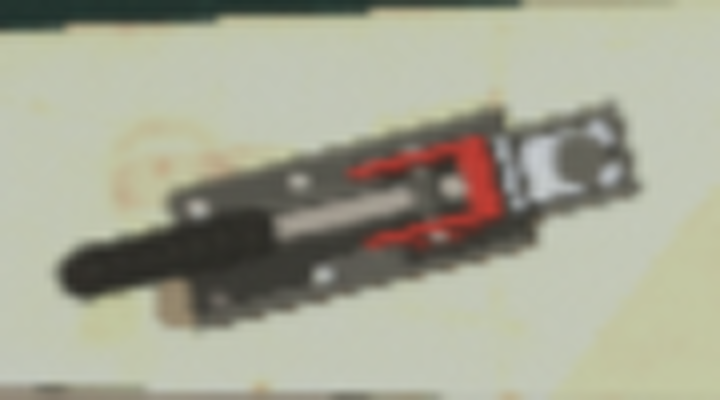

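```bash
python3 - <<'E'
from h import *
f='top1.png'
def P(X,Y,u0,v0,s,z): return px2w(f,u0+(X+.5)/s-.5,v0+(Y+.5)/s-.5,z)[:2]*1000
def fit(model,pix):
    m=np.array(model,float);p=np.array(pix);a=m-m.mean(0);b=p-p.mean(0)
    th=np.arctan2((a[:,0]*b[:,1]-a[:,1]*b[:,0]).sum(),(a*b).sum());R=np.array([[np.cos(th),-np.sin(th)],[np.sin(th),np.cos(th)]])
    t=p.mean(0)-R@m.mean(0);print('res',np.round(p-(m@R.T+t),1).tolist(),'yaw',np.degrees(th),'t',t);return R,t,th
c1=lambda X,Y,z:P(X,Y,290,165,7,z)
c2=lambda X,Y,z:P(X,Y,160,205,8,z)
# panel
R,t,th=fit([(-100,140),(-100,-140),(-100,30),(-100,-30)],[c1(40,98,.036),c1(612,185,.036),c1(262,131,.036),c1(392,149,.036)])
print('mark_right',R@[-100,-30]+t,'pad',R@[-78,0]+t)
# stock, origin = square_stock
R,t,th=fit([(15,-48),(-15,-48),(-15,28),(15,28)],[c1(574,391,.014),c1(637,402,.014),c1(606,556,.014),c1(545,542,.014)])
print('blade end outer', R@[118+15,-47.5]+t, c1(332,332,.007))
R,t,th=fit([(-85,30),(-85,-30),(107,20),(107,-20),(88,0)],[c2(172,192,.008),c2(197,328,.008),c2(612,103,.008),c2(637,188,.008),c2(578,158,.015)])
print('jgrip',R@[27,0]+t)
print('mug',px2w(f,424,190,.09),'tub',px2w(f,299,241,.037))
E
```

```text
res [[-0.7, -3.0], [-0.0, 3.6], [0.1, 0.8], [0.6, -1.3]] yaw -7.155621608254069 t [ 721.81544924 -279.98932732]
mark_right [ 618.85735856 -297.29919628] pad [ 644.42295377 -270.27327647]
res [[-1.4, 0.5], [-0.7, -0.1], [0.7, 0.1], [1.4, -0.4]] yaw 79.93880559521469 t [ 459.46245997 -395.98781797]
blade end outer [ 529.46707824 -273.33137329] [ 533.23020715 -273.44948333]
res [[-0.4, -3.2], [1.0, 0.3], [-1.6, 1.4], [1.6, 0.7], [-0.5, 0.8]] yaw -74.03576213677508 t [459.12020265 160.27868377]
jgrip [466.54621013 134.31997785]
mug [ 0.60807489 -0.54633223  0.09      ] tub [ 0.43390639 -0.14985856  0.037     ]
```

>>> step_arm(
  moves=[
    [[288,179,-60,0,0,-5.3,0],[288,179,-60,0,0,-5.3,0],[288,179,-60,0,0,-5.3,0],[288,179,-60,0,0,-5.3,0],[288,179,-60,0,0,-5.3,0],[288,179,-60,0,0,-5.3,0],[288,179,-60,0,0,-5.3,0],[288,179,-60,0,0,-5.3,0],[288,179,-60,0,0,-5.3,0],[288,179,-60,0,0,-5.3,0],[288,179,-60,0,0,-5.3,0],[288,179,-60,0,0,-5.3,0]],
  ],
)

```text
t: 1.1
tool_pos: [0.4582, -0.3964, 0.1625]
tcp_rot: [3.142, 0.001, -0.174]
contact_force: [-0.1, -0.2, 0.3]
grip_width: 0.0877
grasp_force: 0.0
```

```bash
python3 - <<'E'
from h import *
d=snap('wrist','w1.png');print(d['K'],d['xyz'],d['rotation']);o=observe();print(o['tool_pos'],o['tcp_rot'],o['contact_force'])
E
```

```text
[[309.70691629   0.         322.91320492]
 [  0.         309.70691629 199.75533256]
 [  0.           0.           1.        ]] [ 0.5390735  -0.41099966  0.32475814] [ 2.83963082e+00  2.76397906e-04 -1.74471634e+00]
[ 0.45788192 -0.3968175   0.16265699] [ 3.14142678e+00  4.76344162e-04 -1.74599683e-01] [-0.04429367 -0.915419    0.40663887]
```

View pics/w1.png

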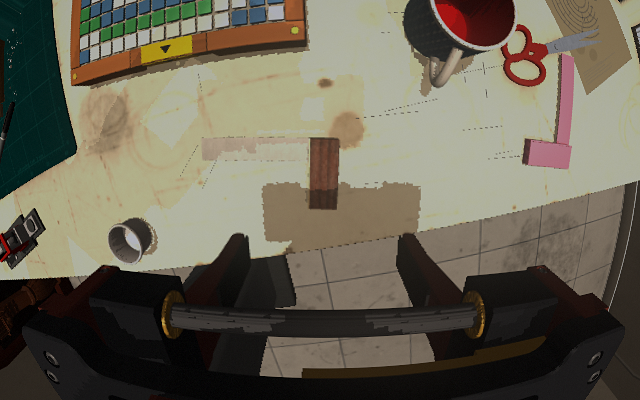

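The wrist view shows the stock with corners at (310,138) and (337,209), its blade running left to (202,148). The panel's front rail is at (72,85)-(305,45), with the mark at (141-192, 35-60). I'll enlarge it once for accuracy.

```bash
python3 - <<'E'
from h import *
a=cv2.imread('pics/w1.png')
cv2.imwrite('pics/c3.png',cv2.resize(a[20:215,65:350],None,fx=2.8,fy=2.8,interpolation=cv2.INTER_CUBIC))
E
```

```text
(no output)
```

View pics/c3.png

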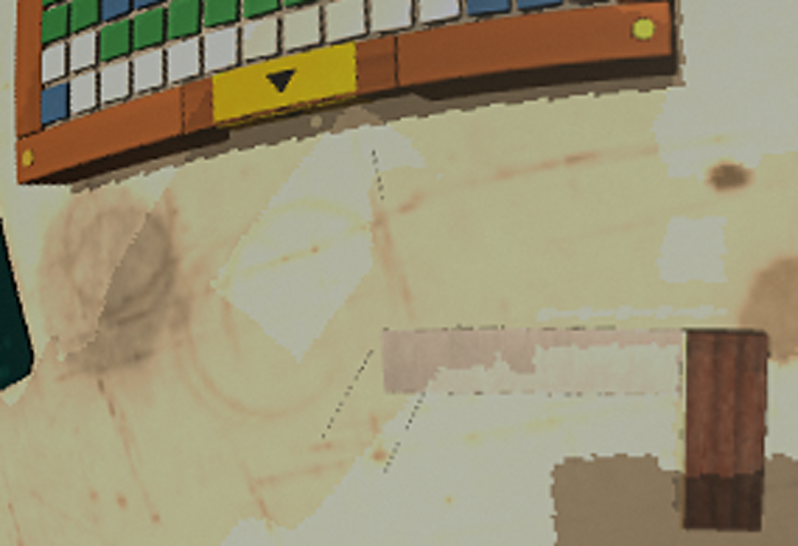

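```bash
cat >> h.py <<'E'
def fit(model,pix,n=''):
    m=np.array(model,float);p=np.array(pix)[:,:2];a=m-m.mean(0);b=p-p.mean(0)
    th=np.arctan2((a[:,0]*b[:,1]-a[:,1]*b[:,0]).sum(),(a*b).sum());R=np.array([[np.cos(th),-np.sin(th)],[np.sin(th),np.cos(th)]])
    t=p.mean(0)-R@m.mean(0);print(n,'res',np.round(p-(m@R.T+t),1).tolist(),'yaw',np.degrees(th).round(2),'t',t.round(1));return R,t,th
E
python3 - <<'E'
from h import *
c=lambda X,Y,z:px2w('w1.png',65+(X+.5)/2.8-.5,20+(Y+.5)/2.8-.5,z,True)*1000
R,t,th=fit([(15,-48),(-15,-48),(-15,28),(15,28),(133,-47.5)],[c(685,330,.014),c(768,331,.014),c(761,530,.014),c(684,527,.014),c(384,329,.007)],'sq')
R,t,th=fit([(-100,140),(-100,-140),(-100,30),(-100,-30)],[c(18,183,.036),c(672,55,.036),c(212,124,.036),c(356,93,.036)],'panel')
M=R@[-100,-30]+t;print('mark_right',M,'pad',R@[-78,0]+t, 'stock target',M+R@[-15,-47.5],'panel x',R[:,0])
print('tub',px2w('w1.png',132,240,.037,True))
E
```

```text
sq res [[-0.7, 0.4], [-0.3, 0.6], [0.4, 0.3], [0.8, -0.5], [-0.2, -0.8]] yaw 78.64 t [ 461.1 -397.7]
panel res [[-0.4, -1.4], [-0.2, 0.0], [0.5, 1.1], [0.2, 0.3]] yaw -7.34 t [ 721.9 -279.5]
mark_right [ 618.8493293  -296.43309914] pad [ 644.50289543 -269.49066894] stock target [ 597.90188523 -341.62662287] panel x [ 0.99180012 -0.12779879]
tub [ 0.44076588 -0.16455837  0.037     ]
```

>>> step_arm(
  moves=[
    [[3,-1,-40,0,0,-0.28,0],[3,-1,-80,0,0,-0.28,0],[3,-1,-115,0,0,-0.28,0],[3,-1,-140,0,0,-0.28,0],[3,-1,-152,0,0,-0.28,0],[3,-1,-159.5,0,0,-0.28,0],[3,-1,-159.5,0,0,-0.28,1],[3,-1,-159.5,0,0,-0.28,1],[3,-1,-159.5,0,0,-0.28,1],[3,-1,-159.5,0,0,-0.28,1],[3,-1,-159.5,0,0,-0.28,1],[3,-1,-159.5,0,0,-0.28,1]],
  ],
)

```text
t: 2.15
tool_pos: [0.4624, -0.3976, 0.0041]
tcp_rot: [3.141, -0.001, -0.198]
contact_force: [-0.8, 0.6, -0.1]
grip_width: 0.0516
grasp_force: 0.0
```

>>> step_arm(
  moves=[
    [[0,0,0,0,0,0,1],[0,0,0,0,0,0,1],[0,0,0,0,0,0,1],[0,0,0,0,0,0,1]],
  ],
)

```text
t: 2.48
tool_pos: [0.4619, -0.3971, 0.0032]
tcp_rot: [-3.142, -0.0, -0.198]
contact_force: [-0.5, 0.2, 1.7]
grip_width: 0.0302
grasp_force: 30.0
```

>>> step_arm(
  moves=[
    [[0,0,20,0,0,0,1],[0,0,40,0,0,0,1],[10,6,40,0,0,1.4,1],[20,12,40,0,0,2.8,1],[30,18,40,0,0,4.2,1],[38,24,40,0,0,5.6,1],[45,30,40,0,0,7,1],[52,36,40,0,0,8.4,1],[60,42,40,0,0,9.8,1],[67,47,40,0,0,11.2,1],[74,50,40,0,0,12.6,1],[81,55,40,0,0,14,1]],
  ],
)

```text
t: 3.48
tool_pos: [0.543, -0.3418, 0.0427]
tcp_rot: [-3.141, 0.0, 1.03]
contact_force: [0.4, 0.6, -1.6]
grip_width: 0.0297
grasp_force: 30.0
```

>>> step_arm(
  moves=[
    [[8,4,0,0,0,1.4,1],[12,7,0,0,0,2.8,1],[15,7,0,0,0,4.2,1],[15,7,0,0,0,4.8,1],[15,7,0,0,0,4.8,1],[15,7,-15,0,0,4.8,1],[15,7,-25,0,0,4.8,1],[15,7,-25,0,0,4.8,1],[15,7,-25,0,0,4.8,1]],
  ],
)

```text
t: 4.23
tool_pos: [0.5569, -0.3345, 0.0171]
tcp_rot: [-3.139, -0.001, 1.441]
contact_force: [-0.0, 0.3, -0.7]
grip_width: 0.0297
grasp_force: 30.0
```

```bash
python3 - <<'E'
from h import *
o=observe();print(o['tool_pos'],np.degrees(o['tcp_rot']),o['contact_force'],o['grip_width'])
snap('wrist','w2.png')
a=cv2.imread('pics/w2.png')
cv2.imwrite('pics/w2b.png',cv2.resize(a[0:300,120:520],None,fx=2,fy=2,interpolation=cv2.INTER_CUBIC))
E
```

```text
[ 0.55686752 -0.33446745  0.01706931] [-1.79860931e+02 -7.72294895e-02  8.25862984e+01] [-0.01583054  0.28806065 -0.6877779 ] 0.029673072957959377
```

View pics/w2b.png

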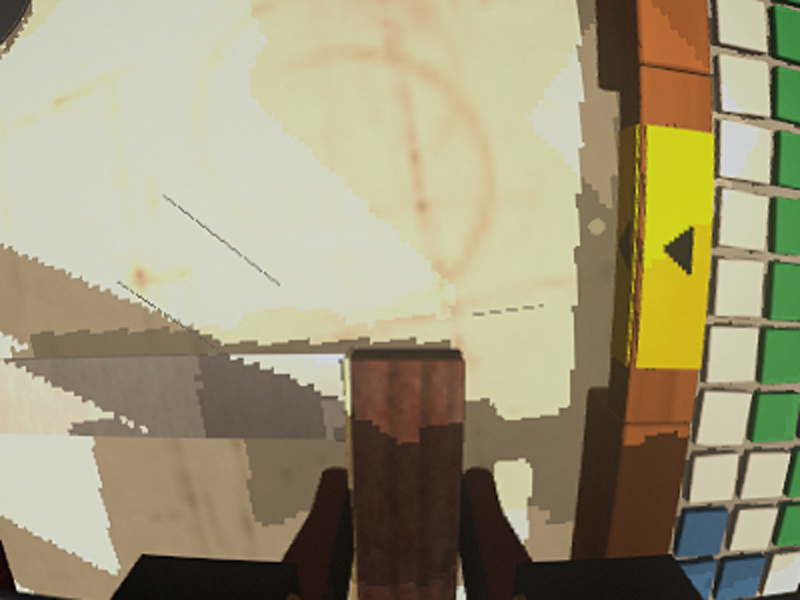

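```bash
python3 - <<'E'
from h import *
c=lambda X,Y,z:px2w('w2.png',120+(X+.5)/2-.5,0+(Y+.5)/2-.5,z,True)*1000
a=c(640,127,.036);b=c(637,369,.036);g=c(621,424,.036)
e=c(608,556,.036)
print('mark L',a,'R',b,'groove',g,e, 'angle',np.degrees(np.arctan2(-(a-e)[0],(a-e)[1])), np.linalg.norm(a-b))
k=c(463,352,.028);k2=c(348,352,.028);print('corner',k,k2,'blade end-ish',c(205,355,.021))
x=np.array([.9918,-.1278]);y=np.array([.1278,.9918])
d=(b-k)[:2];print('along x',d@x,'along y',d@y)
E
```

```text
mark L [ 625.61891332 -237.76463191   36.        ] R [ 620.20253229 -297.261449     36.        ] groove [ 615.52053504 -311.33728145   36.        ] [ 611.99836139 -350.56477698   36.        ] angle -6.885098632087872 59.742852524446455
corner [ 577.27253729 -289.64575083   28.        ] [ 548.60910192 -285.9151178    28.        ] blade end-ish [ 508.55025191 -282.70667924   21.        ]
along x 43.55125526776095 along y -2.0667960823430516
```

>>> step_arm(
  moves=[
    [[0,-1.5,-8,0,0,0.04,1],[0,-1.5,-12,0,0,0.04,1],[0,-1.5,-13.5,0,0,0.04,1],[10,-2.8,-13.5,0,0,0.04,1],[20,-4.1,-13.5,0,0,0.04,1],[29,-5.2,-13.5,0,0,0.04,1],[33,-5.8,-13.5,0,0,0.04,1],[36,-6.1,-13.5,0,0,0.04,1],[36,-6.1,-13.5,0,0,0.04,1],[36,-6.1,-13.5,0,0,0.04,1]],
  ],
)

```text
t: 5.12
tool_pos: [0.588, -0.3408, 0.0051]
tcp_rot: [-3.13, -0.001, 1.447]
contact_force: [-21.3, -2.1, 14.4]
grip_width: 0.0297
grasp_force: 52.2
```

>>> step_arm(
  moves=[
    [[1,-0.1,0,0,0,0,1],[2,-0.3,0,0,0,0,1],[3,-0.4,0,0,0,0,1],[3,-0.4,0,0,0,0,1]],
  ],
)

```text
t: 5.45
tool_pos: [0.5879, -0.3407, 0.0052]
tcp_rot: [-3.124, -0.001, 1.447]
contact_force: [-30.0, -1.7, 21.4]
grip_width: 0.0295
grasp_force: 61.1
```

The finger, not the stock, touched the rail, because this grip leaves a finger between the two. I'll back off, release, and re-grip the stock by its ends.

>>> step_arm(
  moves=[
    [[-12,1.5,0,0,0,0,1],[-25,3.2,0,0,0,0,1],[-33,4.2,0,0,0,0,1],[-33,4.2,0,0,0,0,1],[-33,4.2,0,0,0,0,1],[-33,4.2,0,0,0,0,1]],
  ],
)

```text
t: 5.95
tool_pos: [0.5653, -0.3378, 0.0048]
tcp_rot: [3.14, 0.001, 1.446]
contact_force: [0.7, 0.6, -1.7]
grip_width: 0.0297
grasp_force: 30.0
```

>>> step_arm(
  moves=[
    [[0,0,-1.2,0,0,0,1],[0,0,-1.2,0,0,0,0.5],[0,0,-1.2,0,0,0,0.5],[0,0,-1.2,0,0,0,0.5],[0,0,20,0,0,0,0.5],[0,0,50,0,0,0,0.2],[0,0,80,0,0,-1.4,0],[0,4,80,0,0,-2.8,0],[0,9,80,0,0,-4.2,0],[1,9,80,0,0,-5.6,0],[1,9,80,0,0,-7,0],[1,9,80,0,0,-8.4,0]],
  ],
)

```text
t: 6.95
tool_pos: [0.5651, -0.3284, 0.085]
tcp_rot: [3.141, -0.0, 0.707]
contact_force: [0.6, -0.3, 1.7]
grip_width: 0.0861
grasp_force: 0.0
```

>>> step_arm(
  moves=[
    [[0,0,0,0,0,-1.4,0],[0,0,0,0,0,-2.8,0],[0,0,0,0,0,-4.2,0],[0,0,0,0,0,-5.6,0],[0,0,0,0,0,-7,0],[0,0,0,0,0,-8.4,0],[0,0,0,0,0,-9.6,0],[0,0,0,0,0,-9.6,0],[0,0,0,0,0,-9.6,0]],
  ],
)

```text
t: 7.7
tool_pos: [0.5649, -0.3284, 0.0847]
tcp_rot: [-3.142, -0.0, -0.122]
contact_force: [-0.3, 0.1, 0.8]
grip_width: 0.0875
grasp_force: 0.0
```

```bash
python3 - <<'E'
from h import *
o=observe();print(o['tool_pos'],np.degrees(o['tcp_rot']),o['contact_force'],o['grip_width'])
snap('wrist','w3.png')
a=cv2.imread('pics/w3.png')
cv2.imwrite('pics/w3b.png',cv2.resize(a[0:290,150:550],None,fx=2,fy=2,interpolation=cv2.INTER_CUBIC))
E
```

```text
[ 0.5649457  -0.32842235  0.08469454] [-1.79996012e+02 -7.23497673e-03 -6.96866336e+00] [-0.28413892  0.13712789  0.77195043] 0.08746971413053857
```

View pics/w3b.png

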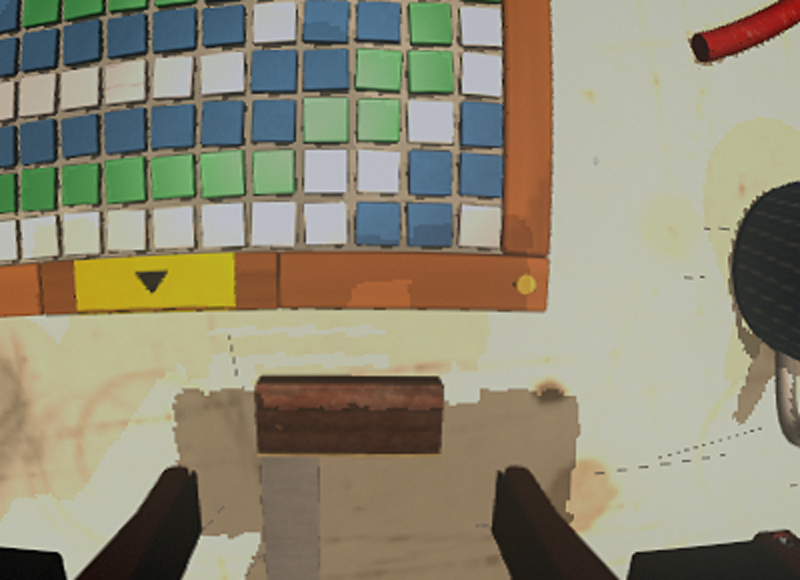

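```bash
python3 - <<'E'
from h import *
c=lambda X,Y,z:px2w('w3.png',150+(X+.5)/2-.5,0+(Y+.5)/2-.5,z,True)*1000
R,t,th=fit([(15,-48),(-15,-48),(-15,28),(15,28)],[c(258,454,.014),c(258,383,.014),c(442,384,.014),c(441,454,.014)],'sq')
C=R@[-15,-47.5]+t;T0=t+R@[0,-10]
R,t,th=fit([(-100,-140),(-100,30),(-100,-30)],[c(547,310,.036),c(75,313,.036),c(235,310,.036)],'panel')
M=R@[-100,-30]+t;print('mark',M,'corner',C,'stock mid',T0,'d in panel xy',R.T@(M-C))
E
```

```text
sq res [[-0.1, -0.5], [-0.2, -1.8], [0.1, 1.7], [0.2, 0.6]] yaw 172.83 t [ 565.  -340.2]
panel res [[0.1, -0.4], [0.4, 0.6], [-0.5, -0.2]] yaw -6.9 t [ 721.9 -278.4]
mark [ 619.03276109 -296.11920827] corner [ 585.84156022 -294.9691429 ] stock mid [ 566.28090327 -330.30511183] d in panel xy [33.08872704  2.84861522]
```

>>> step_arm(
  moves=[
    [[1.4,-1.9,-30,0,0,-0.03,0],[1.4,-1.9,-55,0,0,-0.03,0],[1.4,-1.9,-70,0,0,-0.03,0],[1.4,-1.9,-78,0,0,-0.03,0],[1.4,-1.9,-81.5,0,0,-0.03,0],[1.4,-1.9,-81.5,0,0,-0.03,0.1],[1.4,-1.9,-81.5,0,0,-0.03,0.2],[1.4,-1.9,-81.5,0,0,-0.03,0.3],[1.4,-1.9,-81.5,0,0,-0.03,0.3],[1.4,-1.9,-81.5,0,0,-0.03,0.3]],
  ],
)

```text
t: 8.58
tool_pos: [0.5669, -0.3308, 0.0041]
tcp_rot: [3.141, -0.002, -0.127]
contact_force: [0.9, -0.1, 2.3]
grip_width: 0.0749
grasp_force: 30.0
```

>>> step_arm(
  moves=[
    [[0,0,1,0,0,0.02,1],[8,0,1,0,0,0.02,1],[16,0,1,0,0,0.02,1],[23,-0.2,1,0,0,0.02,1],[27,-0.3,1,0,0,0.02,1],[28.6,-0.3,1,0,0,0.02,1],[28.6,-0.3,1,0,0,0.02,1],[28.6,-0.3,1,0,0,0.02,1]],
  ],
)

```text
t: 9.25
tool_pos: [0.5953, -0.3307, 0.0042]
tcp_rot: [3.142, -0.001, -0.126]
contact_force: [1.5, -0.2, 0.5]
grip_width: 0.0745
grasp_force: 30.0
```

>>> step_arm(
  moves=[
    [[1,-0.1,0,0,0,0,1],[2,-0.2,0,0,0,0,1],[2,-0.2,0,0,0,0,1]],
  ],
)

```text
t: 9.5
tool_pos: [0.5965, -0.3308, 0.0042]
tcp_rot: [-3.141, 0.001, -0.126]
contact_force: [-1.3, -0.3, 1.3]
grip_width: 0.0742
grasp_force: 30.0
```

>>> step_arm(
  moves=[
    [[0.7,-0.1,0,0,0,0,1],[0.7,-0.1,0,0,0,0,1],[0.7,-0.1,0,0,0,0,1]],
  ],
)

```text
t: 9.75
tool_pos: [0.5974, -0.3308, 0.0042]
tcp_rot: [-3.141, 0.0, -0.126]
contact_force: [-1.6, -0.5, 1.7]
grip_width: 0.0748
grasp_force: 30.0
```

>>> step_arm(
  moves=[
    [[0.7,-0.1,0,0,0,0,1],[0.7,-0.1,0,0,0,0,1],[0.7,-0.1,0,0,0,0,1]],
  ],
)

```text
t: 10.0
tool_pos: [0.5983, -0.331, 0.0041]
tcp_rot: [-3.141, -0.0, -0.126]
contact_force: [-2.1, 1.8, 2.0]
grip_width: 0.0745
grasp_force: 30.0
```

>>> step_arm(
  moves=[
    [[0.7,-0.1,0,0,0,0,1],[0.7,-0.1,0,0,0,0,1],[0.7,-0.1,0,0,0,0,1]],
  ],
)

```text
t: 10.25
tool_pos: [0.5991, -0.3311, 0.0041]
tcp_rot: [-3.142, -0.0, -0.126]
contact_force: [-0.3, 0.5, 2.2]
grip_width: 0.0747
grasp_force: 30.0
```

Still free. I'll continue in sub-millimetre steps.

>>> step_arm(
  moves=[
    [[0.7,-0.1,0,0,0,0,1],[0.7,-0.1,0,0,0,0,1],[0.7,-0.1,0,0,0,0,1]],
  ],
)

```text
t: 10.5
tool_pos: [0.5998, -0.3313, 0.0042]
tcp_rot: [-3.142, -0.0, -0.126]
contact_force: [-0.8, 0.2, 2.4]
grip_width: 0.0747
grasp_force: 30.0
```

>>> step_arm(
  moves=[
    [[0.7,-0.1,0,0,0,0,1],[0.7,-0.1,0,0,0,0,1],[0.7,-0.1,0,0,0,0,1]],
  ],
)

```text
t: 10.75
tool_pos: [0.6, -0.3313, 0.0042]
tcp_rot: [-3.141, 0.001, -0.126]
contact_force: [-3.9, 0.6, 4.0]
grip_width: 0.0745
grasp_force: 30.0
```

>>> step_arm(
  moves=[
    [[0.7,-0.1,0,0,0,0,1],[0.7,-0.1,0,0,0,0,1],[0.7,-0.1,0,0,0,0,1]],
  ],
)

```text
t: 11.0
tool_pos: [0.6, -0.3312, 0.0041]
tcp_rot: [-3.141, 0.002, -0.125]
contact_force: [-6.0, 0.2, 6.7]
grip_width: 0.0748
grasp_force: 30.0
```

>>> step_arm(
  moves=[
    [[-0.7,0.1,-0.5,0,0,0,1],[-0.7,0.1,-1,0,0,0,1],[-0.7,0.1,-1,0,0,0,0],[-0.7,0.1,-1,0,0,0,0],[-0.7,0.1,-1,0,0,0,0],[-0.7,0.1,20,0,0,0,0],[-10,2,50,0,0,0,0],[-25,4,80,0,0,0,0],[-35,4,80,0,0,0,0],[-35,4,80,0,0,0,0],[-35,4,80,0,0,0,0]],
  ],
)

```text
t: 11.92
tool_pos: [0.5658, -0.3273, 0.0837]
tcp_rot: [-3.141, 0.0, -0.126]
contact_force: [0.8, -0.3, -0.7]
grip_width: 0.0877
grasp_force: 0.0
```

```bash
python3 - <<'E'
from h import *
o=observe();print(o['tool_pos'],np.degrees(o['tcp_rot']),o['contact_force'],o['grip_width'])
snap('wrist','w4.png')
a=cv2.imread('pics/w4.png')
cv2.imwrite('pics/w4b.png',cv2.resize(a[60:290,150:480],None,fx=2.4,fy=2.4,interpolation=cv2.INTER_CUBIC))
E
```

```text
[ 0.56579531 -0.32727874  0.08371931] [-1.79976252e+02  1.88095639e-04 -7.23811966e+00] [ 0.84266528 -0.29233935 -0.68339051] 0.08765152220905033
```

View pics/w4b.png

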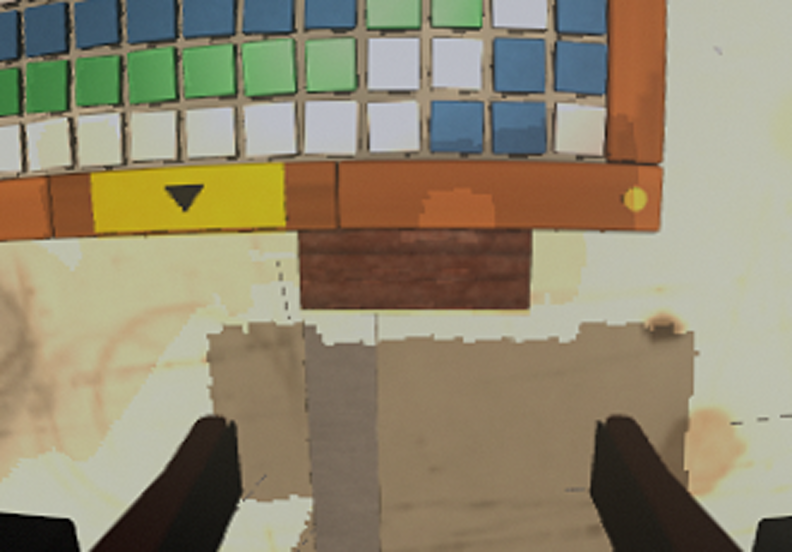

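```bash
python3 - <<'E'
from h import *
c=lambda X,Y,z:px2w('w4.png',150+(X+.5)/2.4-.5,60+(Y+.5)/2.4-.5,z,True)*1000
R,t,th=fit([(15,-48),(15,28),(-15,-48),(-15,28)],[c(302,308,.014),c(529,308,.014),c(299,231,.014),c(532,229,.014)],'sq')
C=R@[-15,-47.5]+t
print('blade edge pts',c(306,345,.007),c(313,545,.007), 'inner',c(377,330,.007),c(380,545,.007))
R,t,th=fit([(-100,-140),(-100,30),(-100,-30)],[c(659,231,.036),c(92,235,.036),c(286,231,.036)],'panel')
M=R@[-100,-30]+t;print('mark',M,'pad',R@[-78,0]+t,'corner',C,'d in panel xy',R.T@(M-C))
E
```

```text
sq res [[2.2, -1.2], [2.1, 0.8], [-2.4, -0.8], [-1.8, 1.2]] yaw 172.97 t [ 596.7 -341.5]
blade edge pts [ 575.08852975 -291.08008709    7.        ] [ 495.4116903  -278.96273243    7.        ] inner [ 577.29699519 -315.90681818    7.        ] [ 492.70299904 -304.56425817    7.        ]
panel res [[0.2, 0.1], [0.3, 0.5], [-0.5, -0.6]] yaw -7.11 t [ 722.1 -278.6]
mark [ 619.11695801 -296.03841316] pad [ 644.66171616 -268.99279741] corner [ 617.42329656 -296.20144956] d in panel xy [1.66044854 0.37145748]
```

>>> step_arm(
  moves=[
    [[0,0,30,0,0,0,0],[0,10,70,0,0,0,0],[-10,40,100,0,0,1.4,0],[-18,75,116,0,0,2.8,0],[-26,110,116,0,0,4.2,0],[-34,145,116,0,0,5.6,0],[-42,180,116,0,0,7,0],[-50,215,116,0,0,8.4,0],[-58,250,116,0,0,9.8,0],[-65,285,116,0,0,11.2,0],[-72,320,116,0,0,12.6,0],[-80,355,116,0,0,14,0]],
  ],
)

```text
t: 12.97
tool_pos: [0.4857, 0.0294, 0.1989]
tcp_rot: [-3.14, 0.0, 1.102]
contact_force: [1.3, -0.4, -0.6]
grip_width: 0.0878
grasp_force: 0.0
```

>>> step_arm(
  moves=[
    [[-5,30,0,0,0,1.4,0],[-10,60,0,0,0,2.8,0],[-15,90,0,0,0,4.2,0],[-20,106,0,0,0,5.6,0],[-20,106,0,0,0,7,0],[-20,106,0,0,0,8.4,0],[-20,106,0,0,0,8.6,0],[-20,106,0,0,0,8.6,0],[-20,106,0,0,0,8.6,0]],
  ],
)

```text
t: 13.72
tool_pos: [0.4661, 0.1336, 0.1994]
tcp_rot: [-3.14, -0.0, 1.843]
contact_force: [0.1, 0.5, -0.0]
grip_width: 0.0875
grasp_force: 0.0
```

```bash
python3 - <<'E'
from h import *
o=observe();print(o['tool_pos'],np.degrees(o['tcp_rot']),o['contact_force'],o['grip_width'],o['joints'])
d=snap('wrist','w5.png')
print([w2px('w5.png',p,True) for p in ([.4665,.1343,.063],[.4591,.1603,.008],[.4834,.0757,.015])])
a=cv2.imread('pics/w5.png')
cv2.imwrite('pics/w5b.png',cv2.resize(a[0:300,120:520],None,fx=2,fy=2,interpolation=cv2.INTER_CUBIC))
E
```

```text
[0.46612181 0.13358686 0.19941899] [-1.79930631e+02 -1.54179521e-02  1.05593556e+02] [ 0.1316059   0.48901369 -0.03033495] 0.0874617184154853 [ 1.36451744e-01  2.18868718e-01  1.78053955e+00  1.12982724e-04
  1.14342038e+00 -1.35754201e-01]
[array([323.52520981, 188.29943546]), array([323.33499032, 153.19326741]), array([323.88509218, 226.66236462])]
```

View pics/w5b.png

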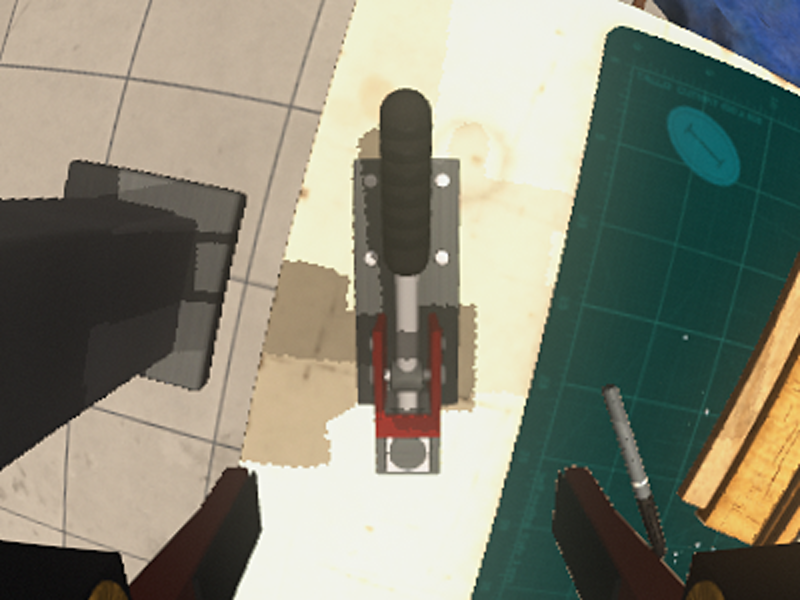

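The picture shows the jack upright in view. Plate corners are at crop (357,160), (460,160), (360,404) and (457,404), the nose corners at (376,472) and (439,472), and the saddle at (407,454).

```bash
python3 - <<'E'
from h import *
c=lambda X,Y,z:px2w('w5.png',120+(X+.5)/2-.5,(Y+.5)/2-.5,z,True)*1000
# image left = ? orient by world
pts=[(357,160,-85,-30),(460,160,-85,30),(360,404,60,-30),(457,404,60,30),(376,472,107,-20),(439,472,107,20)]
R,t,th=fit([(a,b) for _,_,a,b in pts]+[(88,0)],[c(u,v,.008) for u,v,_,_ in pts]+[c(407,454,.015)],'jack')
print('grip',R@[27,0]+t,'saddle',R@[88,0]+t)
E
```

```text
jack res [[1.5, -1.4], [-0.7, -1.8], [1.2, 0.2], [-0.5, -0.1], [-0.4, 2.4], [-1.1, 2.3], [-0.0, -1.6]] yaw -74.55 t [459.3 161.8]
grip [466.48998761 135.74888127] saddle [482.73636183  76.95215241]
```

>>> step_arm(
  moves=[
    [[0.4,1.5,-40,0,0,0,0],[0.4,1.5,-80,0,0,0,0],[0.4,1.5,-120,0,0,0,0],[0.4,1.5,-150,0,0,0,0],[0.4,1.5,-168,0,0,0,0],[0.4,1.5,-176,0,0,0,0],[0.4,1.5,-176,0,0,0,0.3],[0.4,1.5,-176,0,0,0,0.6],[0.4,1.5,-176,0,0,0,1],[0.4,1.5,-176,0,0,0,1],[0.4,1.5,-176,0,0,0,1],[0.4,1.5,-176,0,0,0,1]],
  ],
)

```text
t: 14.77
tool_pos: [0.4672, 0.1352, 0.0251]
tcp_rot: [3.14, 0.0, 1.846]
contact_force: [0.3, 0.8, 0.2]
grip_width: 0.0513
grasp_force: 0.0
```

>>> step_arm(
  moves=[
    [[0,0,0,0,0,0,1],[0,0,0,0,0,0,1],[0,0,0,0,0,0,1]],
  ],
)

```text
t: 15.02
tool_pos: [0.4661, 0.135, 0.0244]
tcp_rot: [-3.141, 0.0, 1.847]
contact_force: [-2.0, -0.6, 1.4]
grip_width: 0.0338
grasp_force: 30.0
```

>>> step_arm(
  moves=[
    [[0,0,20,0,0,0,1],[0,0,45,0,0,0,1],[5,-20,70,0,0,0,1],[10,-50,75,0,0,1,1],[15,-85,75,0,0,2.2,1],[22,-120,75,0,0,3.5,1],[28,-155,75,0,0,4.8,1],[34,-190,75,0,0,6.1,1],[40,-225,75,0,0,7.4,1],[46,-260,75,0,0,8.7,1],[52,-295,75,0,0,10,1],[56,-330,75,0,0,11.3,1]],
  ],
)

```text
t: 16.02
tool_pos: [0.5216, -0.1962, 0.0979]
tcp_rot: [3.141, -0.002, 2.838]
contact_force: [1.5, 0.0, -7.8]
grip_width: 0.034
grasp_force: 30.0
```

>>> step_arm(
  moves=[
    [[3,-25,0,0,0,1.2,1],[5,-45,0,0,0,2.1,1],[6.6,-55,0,0,0,2.1,1],[6.6,-58,0,0,0,2.1,1],[6.6,-58,0,0,0,2.1,1],[6.6,-58,0,0,0,2.1,1]],
  ],
)

```text
t: 16.52
tool_pos: [0.528, -0.2512, 0.0983]
tcp_rot: [3.14, -0.002, 3.015]
contact_force: [0.1, 0.3, -7.8]
grip_width: 0.0342
grasp_force: 30.0
```

```bash
python3 - <<'E'
from h import *
for i in range(2):
    o=observe();print(o['tool_pos'],np.degrees(o['tcp_rot']),o['contact_force'],o['grip_width'])
    d=snap('wrist','w6.png')
p=o['tool_pos'][:2]*1e3;x=np.array([.9923,-.1236]);y=np.array([.1236,.9923]);print(p@x,p@y)
E
```

```text
[ 0.52801598 -0.2511689   0.09833191] [ 1.79903532e+02 -1.32899056e-01  1.72718483e+02] [ 0.14056624  0.26352473 -7.75408074] 0.03419803095260958
[ 0.52816757 -0.25096878  0.09855584] [ 1.79916579e+02 -1.13486591e-01  1.72773055e+02] [-0.26386932  1.04467396 -8.07014733] 0.034137212371875406
555.120416858986 -183.75481379151813
```

>>> step_arm(
  moves=[
    [[0,0,-30,0,0,0.03,1],[0,0,-52,0,0,0.03,1],[0,0,-66,0,0,0.03,1],[0,0,-72,0,0,0.03,1],[0,0,-73.5,0,0,0.03,1],[0,0,-73.5,0,0,0.03,1],[0,0,-73.5,0,0,0.03,1]],
  ],
)

```text
t: 17.2
tool_pos: [0.53, -0.2531, 0.0266]
tcp_rot: [-3.141, 0.002, 3.019]
contact_force: [0.3, 0.2, -7.8]
grip_width: 0.034
grasp_force: 30.0
```

>>> step_arm(
  moves=[
    [[-0.2,-1,0,0,0,0,1],[-0.2,-1.7,0,0,0,0,1],[-0.2,-1.7,0,0,0,0,1],[-0.2,-1.7,0,0,0,0,1]],
  ],
)

```text
t: 17.53
tool_pos: [0.5292, -0.2549, 0.0261]
tcp_rot: [-3.141, 0.001, 3.018]
contact_force: [0.9, 0.1, -8.4]
grip_width: 0.0335
grasp_force: 30.0
```

```bash
python3 - <<'E'
from h import *
x=np.array([.9923,-.1236]);y=np.array([.1236,.9923])
for i in range(4):
    o=observe();p=o['tool_pos'][:2]*1e3;print(o['tool_pos'],np.degrees(o['tcp_rot'])[2],o['contact_force'],p@x,p@y)
    d=snap('top','t6.png')
d=snap('wrist','w6.png')
print(w2px('w6.png',[.5751,-.2911,.007],True), w2px('w6.png',[.4954,-.279,.007],True),w2px('w6.png',[.529,-.255,.04],True))
a=d['img']
for r in range(60,260,25): print(r,a[r].mean(1).astype(int)[250:420:3].tolist())
E
```

```text
[ 0.52920134 -0.25489718  0.02610226] 172.93704349810614 [ 0.89708726  0.13716822 -8.36949432] 556.6317835441732 -187.52518915908587
[ 0.52908378 -0.25487781  0.02599451] 172.93994452684714 [ 0.39474329  0.080284   -7.7673763 ] 556.512729563913 -187.52049676484708
[ 0.52902179 -0.25484401  0.02589179] 172.94324120686596 [ 0.47803487  0.44221293 -8.02097921] 556.4470423613042 -187.49461409584094
[ 0.52895052 -0.25481899  0.02579126] 172.94016075276832 [ 0.46826584 -0.41528719 -7.81844312] 556.3732279436368 -187.47860404635475
[280.98659152 300.79496565] [277.50267723 192.19351447] [323.19063536 262.78457782]
60 [217, 217, 217, 216, 216, 216, 216, 142, 100, 98, 100, 96, 69, 32, 31, 32, 31, 30, 31, 31, 32, 30, 29, 30, 31, 32, 30, 30, 30, 29, 31, 31, 31, 31, 32, 32, 29, 101, 99, 96, 101, 95, 131, 148, 150, 151, 152, 151, 153, 151, 151, 152, 154, 156, 153, 155, 154]
85 [153, 154, 151, 151, 151, 151, 150, 81, 62, 60, 60, 58, 50, 30, 30, 30, 31, 29, 29, 29, 30, 30, 33, 36, 44, 44, 42, 36, 33, 29, 30, 29, 29, 29, 29, 31, 26, 86, 85, 45, 61, 56, 152, 146, 148, 148, 147, 148, 145, 143, 144, 14
[... 868 characters left out ...]
 52, 53, 52, 27, 24, 23, 24, 23, 24, 23, 23, 25, 24, 24, 23, 24, 34, 42, 42, 46, 45, 49, 58, 57, 59, 57, 131, 152, 147, 219, 219, 218, 218, 220, 225, 153, 156, 155, 155, 154, 154, 155]
210 [136, 135, 137, 136, 136, 137, 134, 134, 114, 54, 53, 57, 52, 53, 52, 40, 39, 35, 52, 49, 68, 84, 89, 93, 91, 89, 87, 85, 72, 41, 42, 32, 35, 40, 43, 53, 57, 57, 58, 58, 54, 150, 149, 201, 217, 217, 217, 218, 218, 152, 153, 150, 146, 141, 144, 147, 151]
235 [132, 132, 133, 134, 134, 136, 135, 133, 136, 46, 35, 35, 34, 38, 37, 37, 29, 30, 37, 40, 40, 80, 90, 94, 92, 90, 85, 82, 66, 39, 41, 31, 35, 38, 40, 41, 38, 35, 37, 39, 75, 143, 111, 114, 114, 117, 118, 116, 116, 118, 118, 116, 119, 119, 134, 152, 152]
```

>>> step_arm(
  moves=[
    [[0.2,1.7,-0.8,0,0,0,1],[0.2,1.7,-0.8,0,0,0,1],[0.2,1.7,-0.8,0,0,0,1],[0.2,1.7,-0.8,0,0,0,1],[0.2,1.7,-0.8,0,0,0,1],[0.2,1.7,-0.8,0,0,0,1]],
  ],
)

```text
t: 18.28
tool_pos: [0.529, -0.2529, 0.0248]
tcp_rot: [-3.142, -0.0, 3.018]
contact_force: [-0.8, -0.2, -7.5]
grip_width: 0.0339
grasp_force: 30.0
```

```bash
python3 - <<'E'
from h import *
x=np.array([.9923,-.1236]);y=np.array([.1236,.9923])
o=observe();p=o['tool_pos'][:2]*1e3;print(o['tool_pos'],np.degrees(o['tcp_rot'])[2],o['contact_force'],p@x,p@y)
a=snap('wrist','w7.png')['img'].astype(int)
for s in (35,60,80,100,120,140):  # distance in front of rail
    q=[w2px('w7.png',[*((x*(651-s)+y*yy)/1e3),z],True).round(1).tolist() for yy,z in((-241,.007),(-217,.007),(-187-30+1,.009))]
    r=int(round(q[1][1])); print(s,q); u0=int(q[0][0])-8
    print('  u0',u0,'mean',a[r-1:r+2,u0:u0+75].mean((0,2)).astype(int).tolist()); print('  R-B',(a[r-1:r+2,u0:u0+75,0]-a[r-1:r+2,u0:u0+75,2]).mean(0).astype(int).tolist())
E
```

```text
[ 0.52902639 -0.25289368  0.02477953] 172.94578351110403 [-0.83394447 -0.23648108 -7.51680652] 556.2105481167655 -185.5587372461018
35 [[248.2, 310.3], [280.2, 311.8], [281.2, 313.5]]
  u0 240 mean [17, 17, 17, 17, 17, 17, 17, 17, 17, 17, 15, 14, 11, 53, 60, 57, 47, 38, 36, 33, 29, 29, 28, 28, 28, 28, 28, 27, 27, 28, 27, 26, 27, 26, 27, 26, 26, 27, 28, 27, 27, 26, 26, 27, 26, 27, 28, 28, 28, 29, 29, 29, 29, 29, 29, 28, 28, 29, 29, 29, 29, 28, 28, 28, 29, 27, 28, 28, 28, 28, 28, 29, 28, 28, 27]
  R-B [3, 2, 2, 2, 2, 3, 2, 1, 1, 2, 2, 2, 0, 55, 67, 62, 50, 40, 36, 22, 3, 4, 4, 4, 5, 5, 4, 4, 4, 4, 4, 4, 4, 4, 4, 5, 4, 4, 4, 5, 5, 5, 4, 4, 5, 5, 5, 5, 5, 4, 4, 5, 5, 3, 4, 4, 4, 5, 4, 5, 5, 5, 6, 6, 5, 5, 5, 5, 6, 5, 6, 6, 5, 6, 6]
60 [[244.1, 282.2], [277.8, 283.5], [278.9, 285.1]]
  u0 236 mean [25, 24, 25, 25, 25, 24, 25, 25, 25, 25, 25, 25, 24, 24, 25, 23, 23, 24, 24, 24, 23, 23, 24, 22, 22, 22, 27, 28, 29, 29, 28, 29, 29, 28, 28, 28, 29, 28, 28, 28, 27, 28, 27, 24, 20, 19, 20, 18, 19, 18, 17, 22, 31, 40, 42, 42, 43, 42, 43, 40, 39, 29, 26, 25, 25, 25, 24, 37, 48, 53, 49, 38, 35, 36,
[... 2388 characters left out ...]
[[232.6, 169.1], [271.0, 168.6], [272.1, 169.2]]
  u0 224 mean [152, 153, 153, 154, 154, 154, 150, 135, 134, 136, 136, 136, 136, 135, 135, 136, 135, 135, 137, 136, 135, 135, 135, 136, 136, 137, 138, 138, 140, 140, 141, 141, 141, 142, 142, 142, 141, 142, 142, 143, 143, 141, 141, 142, 137, 102, 113, 122, 116, 89, 49, 55, 56, 56, 55, 55, 55, 56, 56, 56, 55, 53, 53, 53, 53, 54, 53, 52, 54, 52, 32, 25, 25, 25, 25]
  R-B [54, 56, 56, 56, 56, 56, 52, 35, 36, 35, 35, 36, 36, 35, 36, 36, 36, 37, 35, 36, 35, 36, 35, 36, 36, 35, 37, 36, 36, 36, 37, 36, 36, 36, 36, 36, 36, 36, 36, 36, 36, 36, 35, 36, 35, 31, 44, 47, 45, 31, 8, 9, 10, 10, 11, 10, 10, 9, 9, 10, 9, 9, 9, 8, 8, 8, 8, 9, 9, 8, 7, 8, 7, 7, 8]
```

>>> step_arm(
  moves=[
    [[5,-1.2,0,0,0,0,1],[11,-2.2,0,0,0,0,1],[17,-3.2,0,0,0,0,1],[23,-4.1,0,0,0,0,1],[29,-4.8,0,0,0,0,1],[35,-5.6,0,0,0,0,1],[41,-6.3,0,0,0,0,1],[46,-6.9,0,0,0,0,1],[51,-7.5,0,0,0,0,1],[53,-7.8,0,0,0,0,1],[53,-7.8,0,0,0,0,1],[53,-7.8,0,0,0,0,1]],
  ],
)

```text
t: 19.33
tool_pos: [0.5822, -0.2607, 0.0248]
tcp_rot: [-3.141, 0.0, 3.019]
contact_force: [-0.1, 0.4, -8.0]
grip_width: 0.0338
grasp_force: 30.0
```

```bash
cat > chk.py <<'E'
from h import *
x=np.array([.9923,-.1236]);y=np.array([.1236,.9923])
def chk(f):
    o=observe();p=o['tool_pos'][:2]*1e3;print(o['tool_pos'],np.degrees(o['tcp_rot'])[2],o['contact_force'],p@x,p@y)
    a=snap('wrist',f)['img'].astype(int)
    g=p@x;h=p@y
    for s in (85,100,115,130,143):
        q=[w2px(f,[*((x*(651-s)+y*yy)/1e3),z],True).round(1).tolist() for yy,z in((-241.2,.007),(-217.2,.007),(h-30,.008))]
        r=int(round(q[1][1])); u0=int(q[0][0])-8
        print(s,q,'u0',u0); print('  R-B',(a[r-1:r+2,u0:u0+65,0]-a[r-1:r+2,u0:u0+65,2]).mean(0).astype(int).tolist())
    for d in (-25,25):
        q=w2px(f,[*((x*(g-112)+y*(h+d))/1e3),.008],True); u,v=q.round().astype(int)
        print('rear',d,q,a[max(v-10,0):v+11,u-1:u+2].mean((1,2)).astype(int).tolist())
E
python3 -c "
from chk import *
chk('w8.png')"
```

```text
[ 0.58217931 -0.26074861  0.02480812] 172.95342942715538 [-0.06306774  0.36675459 -7.99002271] 609.9250570596558 -186.78348723148636
85 [[234.4, 171.1], [272.8, 170.6], [273.2, 170.9]] u0 226
  R-B [58, 58, 58, 57, 58, 58, 57, 40, 36, 35, 36, 36, 36, 36, 35, 35, 37, 36, 35, 35, 35, 35, 36, 35, 35, 36, 36, 35, 34, 35, 35, 36, 35, 35, 35, 35, 34, 35, 35, 36, 35, 35, 35, 35, 35, 31, 32, 25, 8, 9, 10, 9, 10, 11, 9, 9, 9, 10, 10, 9, 8, 9, 8, 7, 7]
100 [[232.9, 146.8], [271.9, 145.8], [272.4, 146.0]] u0 224
  R-B [57, 59, 59, 59, 59, 59, 59, 48, 38, 36, 38, 36, 37, 36, 36, 37, 36, 35, 36, 36, 38, 38, 35, 36, 36, 36, 36, 37, 37, 37, 36, 35, 36, 36, 36, 35, 35, 36, 35, 35, 35, 35, 35, 36, 36, 35, 35, 36, 30, 7, 9, 9, 9, 10, 10, 9, 9, 9, 7, 8, 10, 11, 12, 12, 12]
115 [[231.8, 122.0], [271.3, 120.4], [271.7, 120.5]] u0 223
  R-B [58, 58, 57, 57, 58, 57, 59, 44, 36, 36, 37, 37, 37, 37, 37, 37, 36, 37, 36, 36, 37, 36, 36, 37, 37, 36, 36, 37, 35, 35, 35, 34, 35, 36, 35, 35, 35, 35, 35, 35, 35, 35, 34, 35, 35, 34, 35, 33, 31, 14, 8, 9, 10, 9, 9, 9, 8, 9, 8, 8, 8, 9, 8, 9, 8]
130 [[231.1, 97.0], [2
[... 193 characters left out ...]
 36, 35, 37, 36, 36, 36, 36, 36, 36, 31, 23, 9, 10, 9, 10, 9, 9, 9, 10, 10, 9, 9, 9, 9, 8, 8, 8]
143 [[230.7, 75.4], [270.7, 72.9], [271.1, 72.7]] u0 222
  R-B [56, 57, 56, 57, 56, 56, 55, 39, 35, 35, 35, 35, 34, 35, 34, 34, 35, 35, 36, 35, 35, 35, 34, 34, 34, 35, 36, 36, 36, 36, 36, 35, 35, 35, 35, 35, 34, 34, 35, 35, 34, 35, 35, 31, 23, 22, 25, 32, 36, 22, 10, 13, 13, 15, 14, 13, 14, 15, 14, 16, 15, 10, 4, 1, 1]
rear -25 [279.72884342  55.35802131] [225, 224, 224, 224, 224, 225, 224, 224, 225, 227, 204, 118, 92, 106, 105, 105, 106, 105, 105, 105, 105]
rear 25 [367.60735001  55.47240409] [223, 222, 223, 222, 222, 222, 222, 222, 224, 226, 210, 120, 88, 103, 103, 103, 102, 103, 102, 102, 103]
```

>>> step_arm(
  moves=[
    [[1.2,-0.1,-0.2,0,0,0,1],[2.3,-0.3,-0.6,0,0,0,1],[2.3,-0.3,-0.8,0,0,0,1],[2.3,-0.3,-0.8,0,0,0,1]],
  ],
)

```text
t: 19.72
tool_pos: [0.5831, -0.2607, 0.0244]
tcp_rot: [3.141, -0.002, 3.019]
contact_force: [-5.6, 1.1, 1.3]
grip_width: 0.034
grasp_force: 30.0
```

>>> step_arm(
  moves=[
    [[0,0,0,0,0,0,0.9],[0,0,0,0,0,0,0.3],[0,0,0,0,0,0,0],[0,0,0,0,0,0,0],[0,0,20,0,0,0,0],[0,0,55,0,0,0,0],[0,0,95,0,0,0,0],[0,0,135,0,0,0,0],[-20,2.5,155,0,0,0,0],[-55,7,155,0,0,0,0],[-80,10,155,0,0,0,0],[-80,10,155,0,0,0,0]],
  ],
)

```text
t: 20.72
tool_pos: [0.5002, -0.2497, 0.1797]
tcp_rot: [3.141, -0.002, 3.018]
contact_force: [-0.8, 1.1, -0.3]
grip_width: 0.0879
grasp_force: 0.0
```

```bash
python3 -c "
from chk import *
chk('w9.png')
a=cv2.imread('pics/w9.png').astype(int)
R=np.array([x,y]).T
H=R@[651.2-66,-187]
for s,yy,z,n in((585+30-145,0,0.1,'tip'),(0,0,0,'')): pass
for jx in (-71,-60,-85):
  for dy in (-30,30):
    q=w2px('w9.png',[*((R@[585.2+jx,-186.8+dy])/1e3),.097 if jx>-80 else .008],True);u,v=q.round().astype(int)
    print(jx,dy,q,a[v,u-25:u+26].mean(1).astype(int).tolist())
"
```

```text
[ 0.50016818 -0.24973117  0.17973466] 172.91448636797676 [-0.80789526  1.0864385  -0.29547997] 527.1836611605796 -185.98745274242629
85 [[275.5, 213.3], [296.1, 213.4], [297.1, 213.7]] u0 267
  R-B [15, 15, 15, 16, 16, 15, 14, 18, 25, 27, 27, 25, 23, 22, 22, 25, 22, 20, 21, 20, 19, 19, 19, 20, 20, 20, 21, 20, 29, 26, 13, 10, 12, 12, 10, 11, 11, 10, 11, 12, 11, 11, 12, 9, 8, 7, 7, 8, 7, 7, 7, 8, 7, 8, 8, 7, 8, 7, 8, 9, 8, 8, 8, 8, 8]
100 [[274.9, 201.0], [295.7, 201.0], [296.7, 201.3]] u0 266
  R-B [14, 16, 16, 16, 16, 16, 16, 19, 23, 26, 27, 26, 26, 25, 23, 21, 21, 21, 18, 17, 16, 17, 17, 18, 19, 19, 20, 19, 18, 29, 25, 12, 12, 11, 11, 12, 12, 12, 13, 11, 12, 12, 12, 12, 8, 7, 7, 8, 8, 7, 7, 8, 7, 8, 7, 7, 8, 7, 8, 8, 8, 8, 8, 8, 8]
115 [[274.3, 188.3], [295.4, 188.3], [296.4, 188.5]] u0 266
  R-B [16, 18, 17, 17, 17, 16, 16, 19, 24, 26, 25, 25, 23, 22, 22, 21, 19, 18, 18, 19, 21, 20, 23, 22, 20, 19, 20, 20, 20, 25, 20, 11, 12, 12, 12, 13, 13, 14, 13, 14, 13, 11, 10, 7, 8, 8, 7, 7, 8, 7, 7, 8, 7, 8, 8, 8, 8, 8, 8, 8, 7, 8, 9, 8, 8]
130 [[273.8, 175.4], [295.1, 175.2], [296.1, 175.4]]
[... 1805 characters left out ...]
93, 191, 191, 191, 190, 191, 191, 191, 191, 190, 191, 190, 191, 189, 191, 190, 191, 190, 190, 191, 192, 191, 191, 192, 192, 192, 192, 191, 192, 190, 192, 189, 188, 187]
-85 -30 [294.99824412 156.93338858] [130, 131, 131, 129, 128, 130, 130, 132, 131, 132, 132, 132, 131, 132, 130, 129, 130, 129, 129, 129, 128, 130, 129, 129, 135, 96, 53, 52, 52, 55, 53, 53, 52, 52, 52, 52, 52, 54, 52, 53, 51, 41, 37, 37, 37, 39, 38, 38, 37, 38, 37]
-85 30 [349.89111734 156.91729269] [39, 40, 39, 37, 38, 38, 37, 35, 40, 61, 76, 79, 85, 84, 82, 82, 86, 86, 88, 84, 84, 77, 62, 54, 68, 123, 134, 132, 131, 131, 131, 132, 131, 131, 130, 130, 128, 129, 130, 130, 130, 128, 129, 128, 125, 120, 119, 125, 132, 135, 135]
```

>>> step_arm(
  moves=[
    [[-14.2,1,-30,0,0,0,0],[-14.2,1,-60,0,0,0,0],[-14.2,1,-85,0,0,0,0],[-14.2,1,-97,0,0,0,0],[-14.2,1,-101,0,0,0,0],[-14.2,1,-101,0,0,0,0.4],[-14.2,1,-101,0,0,0,0.7],[-14.2,1,-101,0,0,0,0.85],[-14.2,1,-101,0,0,0,1],[-14.2,1,-101,0,0,0,1],[-14.2,1,-101,0,0,0,1],[-14.2,1,-101,0,0,0,1]],
  ],
)

```text
t: 21.77
tool_pos: [0.4904, -0.2502, 0.0785]
tcp_rot: [-3.141, 0.001, 3.018]
contact_force: [0.4, 0.5, -0.7]
grip_width: 0.045
grasp_force: 0.0
```

>>> step_arm(
  moves=[
    [[0,0,0,0,0,0,1],[0,0,0,0,0,0,1]],
  ],
)

```text
t: 21.93
tool_pos: [0.4902, -0.25, 0.0781]
tcp_rot: [-3.141, 0.0, 3.018]
contact_force: [-0.3, -0.6, -0.3]
grip_width: 0.031
grasp_force: 0.0
```

>>> step_arm(
  moves=[
    [[0,0,0,0,0,0,1],[0,0,0,0,0,0,1],[0,0,0,0,0,0,1],[0,0,0,0,0,0,1]],
  ],
)

```text
t: 22.27
tool_pos: [0.4901, -0.2496, 0.078]
tcp_rot: [3.141, -0.0, 3.018]
contact_force: [0.7, 2.2, 1.7]
grip_width: 0.0204
grasp_force: 30.0
```

>>> step_arm(
  moves=[
    [[-2.2,0.3,-4.9,0,0,0,1],[-4.1,0.5,-9.8,0,0,0,1],[-5.8,0.7,-14.9,0,0,0,1],[-7.2,0.9,-20,0,0,0,1],[-8.4,1,-25.2,0,0,0,1],[-9.3,1.1,-30.5,0,0,0,1],[-9.3,1.1,-30.5,0,0,0,1],[-9.3,1.1,-30.5,0,0,0,1]],
  ],
)

```text
t: 22.93
tool_pos: [0.4806, -0.2483, 0.0477]
tcp_rot: [3.141, -0.0, 3.018]
contact_force: [-1.4, 4.6, 9.8]
grip_width: 0.0204
grasp_force: 30.0
```

>>> step_arm(
  moves=[
    [[-0.6,0.7,-5.3,0,0,0,1],[-1.1,1,-10.7,0,0,0,1],[-1.2,1,-16,0,0,0,1],[-1.2,1,-20,0,0,0,1],[-1.2,1,-22,0,0,0,1],[-1.2,1,-22,0,0,0,1],[-1.2,1,-22,0,0,0,1]],
  ],
)

```text
t: 23.52
tool_pos: [0.4794, -0.2481, 0.026]
tcp_rot: [-3.141, -0.0, 3.019]
contact_force: [-3.2, 0.8, 10.8]
grip_width: 0.0204
grasp_force: 30.0
```

```bash
python3 -c "
from chk import *
chk('w10.png')
o=observe();print(o['torque'])
snap('top','t10.png');snap('scene','s10.png')
a=cv2.imread('pics/top1.png').astype(int);b=cv2.imread('pics/t10.png').astype(int)
for p in ((38,98),(265,133),(392,149),(612,185)):
  q=p2=None
M=np.float32
g=cv2.findTransformECC
A=cv2.cvtColor(cv2.imread('pics/top1.png'),6);B=cv2.cvtColor(cv2.imread('pics/t10.png'),6)
T=A[122:152,300:382]; r=cv2.matchTemplate(B[112:200,285:395],T,cv2.TM_CCOEFF_NORMED); i=np.unravel_index(r.argmax(),r.shape)
print('panel match',i,r.max(),'(unmoved = 10,15)', r[i[0]-1:i[0]+2,i[1]-1:i[1]+2].round(2).tolist())
"
```

```text
[ 0.47938873 -0.24814532  0.02596282] 172.9634313572229 [-3.20316043  0.75503945 10.76744775] 506.3681940410603 -186.98215624288565
85 [[250.1, 309.2], [282.0, 310.6], [282.2, 311.5]] u0 242
  R-B [3, 2, 2, 1, 2, 2, 2, 2, 2, 3, 2, 2, 2, 3, 1, 2, 1, 2, 2, 2, 3, 3, 2, 2, 1, 2, 1, 2, 1, 3, 1, 2, 3, 2, 2, 2, 8, 48, 48, 41, 36, 27, 12, 3, 5, 4, 4, 4, 3, 4, 4, 4, 5, 4, 4, 4, 4, 4, 3, 4, 4, 3, 4, 4, 4]
100 [[247.8, 292.8], [280.7, 294.1], [280.8, 294.9]] u0 239
  R-B [3, 2, 3, 3, 2, 3, 4, 3, 2, 3, 4, 3, 4, 3, 3, 4, 3, 5, 4, 4, 4, 3, 4, 3, 3, 4, 3, 3, 3, 4, 3, 3, 3, 3, 3, 3, 3, 3, 3, 3, 4, 3, 4, 4, 2, 7, 13, 18, 17, 17, 18, 16, 18, 17, 17, 11, 4, 3, 3, 3, 4, 3, 3, 3, 3]
115 [[245.4, 275.2], [279.3, 276.3], [279.5, 277.0]] u0 237
  R-B [49, 48, 48, 46, 46, 45, 44, 45, 44, 41, 42, 41, 42, 42, 42, 42, 42, 42, 41, 42, 42, 41, 41, 40, 38, 37, 36, 36, 35, 33, 31, 31, 31, 31, 33, 13, 10, 14, 18, 18, 18, 17, 18, 17, 18, 17, 18, 19, 18, 17, 17, 18, 17, 18, 18, 19, 18, 19, 17, 16, 5, 4, 4, 4, 5]
130 [[243.1, 256.2], [278.0, 257.1], [278.1, 257.8]] u0 235
  R-B [39, 39, 41, 40, 40, 41, 41, 41, 40, 42, 
[... 409 characters left out ...]
, 31, 31, 31, 30, 31, 30, 30, 31, 30, 31, 31, 30, 18, 8, 9, 8, 9, 9, 9, 9, 8, 9, 8, 16, 20, 21, 22, 22, 21, 21, 20, 22, 21]
rear -25 [280.08790537  55.677265  ] [119, 117, 112, 112, 113, 113, 113, 114, 115, 117, 116, 118, 119, 119, 119, 118, 119, 118, 119, 119, 120]
rear 25 [367.39644652  55.80840412] [123, 123, 124, 125, 124, 124, 124, 124, 124, 124, 125, 124, 125, 124, 125, 124, 124, 124, 125, 125, 125]
[0.32801883 0.1496719  0.04346586]
panel match (np.int64(10), np.int64(15)) 0.90756357 (unmoved = 10,15) [[0.8500000238418579, 0.8999999761581421, 0.8199999928474426], [0.8199999928474426, 0.9100000262260437, 0.8700000047683716], [0.6600000262260437, 0.7300000190734863, 0.6899999976158142]]
```

>>> step_arm(
  moves=[
    [[0,0,-1.5,0,0,0,1],[0,0,-3,0,0,0,1],[0,0,-3,0,0,0,1],[0,0,-3,0,0,0,1]],
  ],
)

```text
t: 24.0
tool_pos: [0.4795, -0.2482, 0.0231]
tcp_rot: [-3.141, 0.0, 3.019]
contact_force: [-3.0, 1.7, 10.4]
grip_width: 0.0202
grasp_force: 30.0
```

>>> step_arm(
  moves=[
    [[0,0,-1.5,0,0,0,1],[0,0,-2,0,0,0,1],[0,0,-2,0,0,0,1],[0,0,-2,0,0,0,1]],
  ],
)

```text
t: 24.33
tool_pos: [0.4795, -0.2482, 0.0212]
tcp_rot: [-3.141, 0.0, 3.019]
contact_force: [-2.6, 2.7, 10.7]
grip_width: 0.0203
grasp_force: 30.0
```

>>> step_arm(
  moves=[
    [[0,0,-1.5,0,0,0,1],[0,0,-3,0,0,0,1],[0,0,-3,0,0,0,1],[0,0,-3,0,0,0,1]],
  ],
)

```text
t: 24.67
tool_pos: [0.4797, -0.2482, 0.019]
tcp_rot: [-3.141, 0.001, 3.019]
contact_force: [-3.4, 3.5, 19.9]
grip_width: 0.0207
grasp_force: 30.0
```

```bash
python3 -c "
from h import *
o=observe();print(o['tool_pos'],o['contact_force'],o['torque'])
snap('scene','s11.png')
# panel front rise: match rail patches between scene1 and now
A=cv2.cvtColor(cv2.imread('pics/scene1.png'),6);B=cv2.cvtColor(cv2.imread('pics/s11.png'),6)
for P in ([.619,-.296,.036],[.6288,-.2185,.036],[.637,-.155,.036],[.63,-.25,.036],[.835,-.18,.036],[.4337,-.155,.02]):
  P=np.array(P);u,v=w2px('scene1.png',P).round().astype(int); u2=w2px('scene1.png',P+[0,0,.01])-w2px('scene1.png',P)
  T=A[v-6:v+7,u-6:u+7];S=B[v-14:v+13,u-12:u+13]
  r=cv2.matchTemplate(S,T,cv2.TM_CCOEFF_NORMED);i=np.unravel_index(r.argmax(),r.shape)
  print(P,(u,v),'shift dv,du',i[0]-8,i[1]-6,r.max().round(2),'10mm=',u2.round(1))
"
```

```text
[ 0.47974276 -0.24821569  0.01896749] [-3.37367079  3.53969912 19.88876444] [0.57413687 0.3797033  0.01571661]
[ 0.619 -0.296  0.036] (np.int64(332), np.int64(202)) shift dv,du -4 -1 0.91 10mm= [-0.  -2.6]
[ 0.6288 -0.2185  0.036 ] (np.int64(317), np.int64(210)) shift dv,du -3 0 0.93 10mm= [-0.1 -2.7]
[ 0.637 -0.155  0.036] (np.int64(304), np.int64(217)) shift dv,du -3 -1 0.98 10mm= [-0.1 -2.8]
[ 0.63  -0.25   0.036] (np.int64(322), np.int64(206)) shift dv,du -3 -1 0.95 10mm= [-0.1 -2.7]
[ 0.835 -0.18   0.036] (np.int64(261), np.int64(201)) shift dv,du 0 0 0.99 10mm= [-0.2 -2.6]
[ 0.4337 -0.155   0.02  ] (np.int64(361), np.int64(238)) shift dv,du 0 0 0.85 10mm= [ 0.1 -2.9]
```

>>> step_arm(
  moves=[
    [[0,0.4,-0.5,0,0,0,1],[0,0.4,-0.5,0,0,0,1],[0,0.4,-0.5,0,0,0,1],[0,0.4,-0.5,0,0,0,1],[0,0.4,-0.5,0,0,0,1],[0,0.4,-0.5,0,0,0,1],[0,0.4,-0.5,0,0,0,1],[0,0.4,-0.5,0,0,0,1]],
  ],
)

```text
t: 25.38
tool_pos: [0.4798, -0.2482, 0.0188]
tcp_rot: [-3.14, 0.001, 3.019]
contact_force: [-5.7, 1.7, 22.1]
grip_width: 0.0203
grasp_force: 30.0
```

```bash
python3 -c "
from chk import *
f='t12.png';a=snap('top',f)['img'].astype(int)
o=observe();print(o['tool_pos'],o['contact_force'])
# stock check by brown colour near the rail in top view
hs=cv2.cvtColor(a.astype(np.uint8),cv2.COLOR_RGB2HSV)
q=w2px(f,[*((x*636+y*-255)/1e3),.014]);u,v=q.round().astype(int);print(q)
for r in range(v-6,v+8): print(r,a[r,u-18:u+19,0].tolist())
"
```

```text
[ 0.47978522 -0.24820709  0.0187995 ] [-4.93380183  1.94503561 21.61703059]
[354.91631245 192.58369338]
187 [192, 187, 187, 180, 153, 146, 150, 131, 111, 109, 111, 112, 98, 89, 92, 104, 109, 111, 113, 122, 133, 162, 182, 186, 184, 182, 183, 184, 186, 187, 186, 187, 187, 186, 187, 186, 186]
188 [196, 195, 195, 187, 152, 129, 132, 118, 114, 120, 123, 109, 90, 83, 79, 77, 75, 72, 73, 79, 84, 99, 110, 110, 112, 115, 131, 149, 171, 184, 185, 184, 184, 184, 185, 187, 188]
189 [190, 190, 190, 178, 143, 120, 123, 118, 118, 123, 122, 115, 111, 114, 115, 113, 97, 86, 84, 86, 83, 81, 83, 82, 78, 78, 85, 92, 103, 109, 110, 113, 118, 137, 153, 173, 183]
190 [126, 122, 154, 151, 125, 112, 112, 115, 113, 114, 114, 113, 112, 115, 119, 122, 120, 118, 118, 120, 118, 117, 116, 114, 111, 106, 91, 79, 77, 80, 88, 91, 89, 94, 99, 109, 112]
191 [87, 83, 147, 140, 107, 107, 99, 106, 116, 121, 119, 114, 111, 111, 112, 113, 115, 117, 120, 123, 128, 127, 125, 125, 124, 117, 112, 110, 111, 117, 139, 150, 148, 137, 128, 119, 104]
192 [77, 80, 149, 138, 103, 104, 91, 100, 112, 115, 116, 116, 115, 116, 119, 120, 1
[... 914 characters left out ...]
63, 146, 145, 149, 153, 152, 151, 144, 138, 131, 125, 122, 121, 122, 122, 122, 122, 124, 137, 181, 203, 207, 206, 206, 205, 206, 206]
198 [78, 140, 136, 106, 108, 110, 169, 202, 205, 203, 196, 194, 191, 178, 166, 162, 162, 157, 156, 153, 153, 162, 161, 148, 141, 132, 124, 125, 138, 182, 204, 206, 206, 205, 206, 205, 205]
199 [76, 138, 131, 103, 108, 130, 180, 202, 204, 205, 204, 205, 204, 201, 197, 196, 196, 195, 195, 194, 196, 196, 179, 153, 154, 154, 152, 159, 179, 199, 205, 206, 206, 206, 207, 205, 206]
200 [79, 134, 129, 105, 110, 144, 188, 203, 205, 204, 205, 205, 204, 203, 204, 205, 205, 205, 204, 205, 205, 204, 199, 193, 196, 196, 194, 183, 191, 204, 206, 207, 206, 206, 206, 206, 206]
```

```bash
python3 -c "
from bench import order
print(order.job_done())"
```

```text
the job is handed in; nothing more can be done
None
```

I handed the job in with the panel's front raised about 10 mm on the jack alone, the handle held at its stop with about 22 N, the back edge unmoved and the square lying flush at the mark; the jack nudged the square about 1 mm to the right, the saddle is about 1.5 mm short of the pad's middle, and in the first attempt at laying the square a finger pressed the rail with about 30 N (panel position unchanged afterwards).

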